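# Stop the rocking steriliser trivet

### The job

Two four-footed steel trivets from the steriliser stand on round ribbed plates on the clinic counter; one leans and rocks because two of its feet are perched on its plate's raised rib. Turn that one on its own plate, lifting it no more than a couple of centimetres, until all four feet stand on the flat with the rib between them and it sits level, roughly central and steady. Let go of it, and leave the other trivet as it is.

Things in the scene. Friction and masses are not known exactly. Their poses are not given: they have to be found in the camera images.
- rocking_trivet: Rocking steel trivet, 0.35 kg: two crossed bars along its x and y (116 mm tip to tip, 12 wide, tops 30 mm up), 12 mm round feet 52 mm out. Upright black grip on a central post: 12 mm thick (y), 42 wide (x), 63 to 99 mm up. Origin: centre at feet level, z up through the grip. Starts with x within 10 deg of its rib, two feet on the rib, leaning 9 deg about x; bars at 45 deg to the rib clear it.
- plate_a: The rocking trivet's round white plate, fixed to the counter: 156 mm across, 10 mm thick, with one straight black rib across its middle, 18 mm wide, 150 mm long, 8 mm higher than the flat. Origin: centre of its underside, on the counter (flat at z = 10 mm, rib top at 18 mm); x runs along the rib, z up.
- steady_trivet: A trivet identical to the rocking one (same size, grip, origin and axes), but already level on its own plate, all four feet on the flat and its bars diagonal to the rib. To be left as it is.
- plate_b: The steady trivet's round white plate, fixed to the counter: 156 mm across, 10 mm thick, with one straight black rib across its middle, 18 mm wide, 150 mm long, 8 mm higher than the flat. Origin: centre of its underside, on the counter (flat at z = 10 mm, rib top at 18 mm); x runs along the rib, z up.
Things that resemble listed ones, but are neither listed nor needed, are in the scene too. What is shaped like the plate_b but orange is not meant. Leave any blue look-alike of the rocking_trivet alone.

How it is judged:
By the outcome, as a careful person would: the job done as asked, in the order asked, and still so for the second after the job is handed in, with the robot touching nothing.
It also fails if it takes over 35 s, if anything falls off the work surface, if the arm or the gripper's body presses on something with over 40 N, if the wrist force passes 120 N, or if a joint passes its speed limit or range.

### The arm

A 6-joint arm with a two-finger parallel gripper is mounted at the origin on the work surface. World frame = base frame: x ahead of the robot, y to its left, z up, the work surface at z = 0. Lengths are in m, angles in degrees, forces in N, time in s.
With the tool pointing down it reaches from about 0.4 to 0.825 m from the base axis. Payload 7 kg.
Tool frame: the origin (TCP) lies midway between the tips of the shut fingers; the grasp point (between the pads) lies 19 mm behind it; z points along the fingers, x is the direction in which the jaws open and shut, and the axes are right-handed (so a half turn about z gives the same grasp; the last joint's range is limited). The gripper opens to 88 mm and grips with 3 to 60 N. Pads are 19 mm wide; open, the fingers measure 130 mm over their backs; the gripper's body (78 mm by 193 mm) begins 47 mm behind the grasp point.
Start: joints at [-50.013, 20.546, 0.682, 0, -70.136, -16.507], TCP at [0.269, -0.619, 0.227] pointing down, gripper open.
Joint ranges: [-176.03, 176.03], [-82.01, 121.73], [-58.28, 71.71], [-173.87, 95.51], [-174.79, -0.11], [-173.66, 173.66]. Speed limits (degrees/s): [136.94, 136.94, 172.46, 180, 180, 180].

### API

Orientations are given as [roll, pitch, yaw] about the fixed x, y, z axes, in that order (R = Rz(yaw) Ry(pitch) Rx(roll)).
In Python, from plant import * gives the robot as it stands. The module is installed in compiled form; this text tells all that it offers.
- The arm moves only by the shell command python3 -m pendant 'ROWS' [OPENING]. ROWS is JSON, a list that holds one entry, the list of rows, each a list of 6 numbers: the shift along the world's x, y, z in mm, then the turn, a rotation vector about the world's x, y, z in degrees. A call has 1 to 10 rows; each row is the pose to reach, as a shift and turn from the pose commanded when the call began; what a row does not reach only later rows make up. A row lasts 1/8 s, in which the tool goes at most 62.5 mm and 10.7 degrees, less where a joint would pass 70% of its speed; a pose out of reach is approached as far as the arm can. A call with a gripper value outside its range is refused whole. OPENING is the closure, from -1 (fully open) to 1 (shut), set as the call begins (- or left out, the last holds). The fingers move at their own pace and stop on an object; the grip force is fixed at half the most. Time passes only in rows, so rows that repeat a pose let the fingers close. It gives the time, the measured TCP pose, the force and the opening at its end, in the units of the state.
- get_obs(): the state, without advancing time (a new reading comes with each control period).
- snapshot(name): name is "side" or "top"; returns a dict with "pixels" (480x640x3 uint8, red, green, blue), "depth" (480x640 float32, m along the optical axis (not along the pixel's ray), 0 where there is no reading), "fx", "fy", "cx", "cy" (pixels), "dist" ([k1, k2, p1, p2, k3] as OpenCV has them; the pictures are not rectified), "pose" (4x4, takes a point from camera to world coordinates). Camera axes: x right, y down, z forward; pixel columns grow to the right and rows downward; lengths in m; the calibration is good to about 2 mm. A picture is of the moment at which its call begins.
- close_job(): hands the job in, once; it reports no verdict.
The state is a dict: "clock": time; "joint_pos": joint angles; "qvel": joint speeds; "tau": joint torques, N m; "tool_pos": TCP position; "orientation": TCP orientation; "force": force on the tool from outside, world axes, zero at the start; "moment": the same for the moment, N m; "opening": finger opening in m.
Only numpy, scipy, OpenCV 4.12 (cv2) and the standard library are available. Lean on these libraries where they do the work, as an engineer would, in place of code of your own. Each camera call takes 0.05 s, during which the arm holds its last target. There are 200 camera calls.

## Working session

There is one attempt and no reset: what is moved stays moved. The work goes in short steps, Python scripts to look and compute and a shell command to move; the robot and the scene stay as the last step left them, time stands still between calls to the robot, and variables do not carry over. Pictures are saved under pics/ and viewed, about 8 in all and at most 12, crops included, and the job is handed in when it is done.

```bash
mkdir -p pics; python3 - <<'E'
from plant import *
import cv2,pickle
for n in("top","side"):
    s=snapshot(n); pickle.dump(s,open(n+".pkl","wb")); cv2.imwrite(f"pics/{n}1.png",s["pixels"][...,::-1])
    print(n,s["pose"].round(3).tolist(),s["fx"],s["dist"])
print(get_obs())
E
```

```text
top [[0.003, -0.996, 0.093, 0.383], [-1.0, -0.003, -0.009, 0.012], [0.009, -0.093, -0.996, 1.031], [0.0, 0.0, 0.0, 1.0]] 456.7391074621721 [-0.06484304  0.          0.          0.          0.        ]
side [[0.789, -0.446, 0.423, 0.061], [-0.614, -0.558, 0.558, -0.53], [-0.013, -0.7, -0.714, 0.729], [0.0, 0.0, 0.0, 1.0]] 546.9261531721041 [-0.01198068  0.          0.          0.          0.        ]
{'clock': 0.1, 'joint_pos': array([-5.00129670e+01,  2.05880604e+01,  6.39555720e-01, -1.79510410e-02,
       -7.01373998e+01, -1.65076972e+01]), 'qvel': array([-0.06896771, -0.12333246,  0.07771647,  0.0553132 ,  0.01127401,
        0.07152001]), 'tau': array([-1.32976253e-03, -5.84163773e+01,  2.93752724e+01,  7.01558366e+00,
        1.01398284e-02, -7.85833572e-05]), 'tool_pos': array([ 0.26873903, -0.61871292,  0.22571153]), 'orientation': array([-1.79991769e+02, -8.71591791e-02,  1.13473218e+02]), 'force': array([ 0.97458265, -0.64155314, -0.71655889]), 'moment': array([-0.01471003, -0.01591193,  0.02271293]), 'opening': 0.08807623156212403}
```

View pics/top1.png

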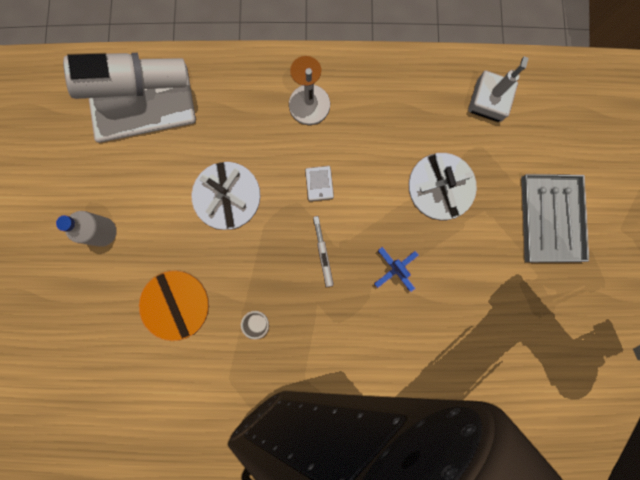

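View pics/side1.png

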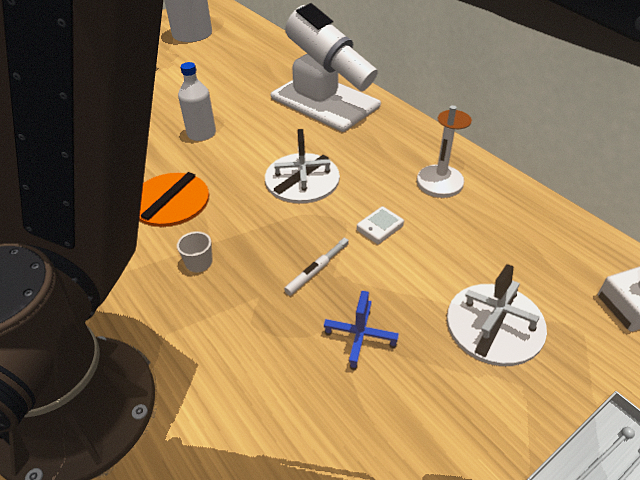

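The top view shows white plates at (226,196), with the trivet diagonal to the rib, and at (443,186), where the grip is offset and probably leaning. The orange plate and blue trivet are decoys. I'll zoom in and measure both white plates.

```bash
cat > h.py <<'E'
import numpy as np,cv2
def K(s): return np.array([[s["fx"],0,s["cx"]],[0,s["fy"],s["cy"]],[0,0,1]])
def ray(s,uv):
    p=cv2.undistortPoints(np.float64(uv).reshape(-1,1,2),K(s),np.float64(s["dist"]))[:,0]
    d=np.c_[p,np.ones(len(p))]@s["pose"][:3,:3].T
    return s["pose"][:3,3],d
def onz(s,uv,z):
    o,d=ray(s,uv); z=np.asarray(z); return o+d*((z-o[2])/d[:,2])[:,None]
def cloud(s):   # world point per pixel
    h,w=s["depth"].shape; v,u=np.mgrid[:h,:w]
    o,d=ray(s,np.c_[u.ravel(),v.ravel()]); return (o+d*s["depth"].reshape(-1,1)).reshape(h,w,3)
def proj(s,P):
    T=np.linalg.inv(s["pose"]); q,_=cv2.projectPoints(np.float64(P).reshape(-1,1,3),cv2.Rodrigues(T[:3,:3])[0],T[:3,3],K(s),np.float64(s["dist"])); return q[:,0]
def axis(P):
    c=P.mean(0); w,v=np.linalg.eigh(np.cov((P-c).T)); return c,v,np.sqrt(w)
def plate(s,c0):
    """plate centre from outline (z=.01) and rib direction from black pixels near z=.018"""
    W=cloud(s); im=s["pixels"].astype(int); near=np.hypot(*(onz(s,np.argwhere(np.ones(W.shape[:2]))[:,::-1],.01)[:,:2]-c0).T).reshape(W.shape[:2])<.11
    m=(near&(im.min(2)>140)&(np.ptp(im,axis=2)<40)).astype(np.uint8)
    c=max(cv2.findContours(m,0,2)[0],key=cv2.contourArea)
    h=cv2.convexHull(c)[:,0]; P=onz(s,h,.01)[:,:2]
    A=np.c_[2*P,np.ones(len(P))]; x=np.linalg.lstsq(A,(P**2).sum(1),rcond=None)[0]
    return x[:2],np.sqrt(x[2]+x[:2]@x[:2]),W
E
python3 - <<'E'
from h import *; import pickle
t=pickle.load(open("top.pkl","rb"));s=pickle.load(open("side.pkl","rb"))
out=[]
for uv in((226,196),(443,186)):
    c0=onz(t,[uv],.01)[0,:2]
    for n,q in(("top",t),("side",s)):
        c,r,W=plate(q,c0); print(uv,n,c.round(4),r.round(4))
        im=q["pixels"].astype(int)
        d=np.hypot(*(W[...,:2]-c).transpose(2,0,1))
        k=(d<.1)&(im.max(2)<70)
        rb=k&(W[...,2]<.025)&(W[...,2]>.008)&(d<.074); P=onz(q,np.argwhere(rb)[:,::-1],.018)[:,:2]
        cc,v,w=axis(P); print("  rib",len(P),cc.round(4),np.degrees(np.arctan2(v[1,-1],v[0,-1])).round(1),w.round(4))
        g=k&(W[...,2]>.05); P=W[g]
        if len(P)>5:
            cc,v,w=axis(P); print("  grip",len(P),cc.round(4),v.T.round(2).tolist(),w.round(4),P[:,2].min().round(3),P[:,2].max().round(3))
        a,b=np.clip(proj(q,[[*c,.04]])[0].astype(int),60,None); out.append(cv2.resize(q["pixels"][b-60:b+60,a-60:a+60,::-1],(400,300) if 0 else (300,300),interpolation=2))
cv2.imwrite("pics/crops1.png",np.vstack([np.hstack(out[:2]),np.hstack(out[2:])]))
E
```

```text
(226, 196) top [0.5704 0.202 ] 0.0691
  rib 308 [0.5649 0.212 ] -169.4 [0.0046 0.0464]
  grip 111 [0.5687 0.2107 0.1047] [[-0.83, 0.56, -0.0], [-0.2, -0.3, 0.93], [-0.52, -0.77, -0.36]] [0.0031 0.0063 0.0127] 0.078 0.111
(226, 196) side [0.5696 0.2153] 0.0778
  rib 307 [0.5513 0.2085] -172.4 [0.0125 0.0392]
  grip 136 [0.5657 0.2075 0.0999] [[0.85, -0.53, -0.04], [0.32, 0.57, -0.76], [0.42, 0.63, 0.65]] [0.0028 0.0089 0.0156] 0.057 0.112
(443, 186) top [ 0.5903 -0.2732] 0.0702
  rib 276 [ 0.5944 -0.2775] -160.2 [0.0041 0.0472]
  grip 149 [ 0.59   -0.2682  0.1079] [[0.29, -0.96, 0.04], [0.94, 0.27, -0.21], [-0.19, -0.09, -0.98]] [0.003  0.011  0.0132] 0.054 0.118
(443, 186) side [ 0.597  -0.2792] 0.0796
  rib 301 [ 0.5668 -0.2911] -158.9 [0.0116 0.0312]
  grip 370 [ 0.5865 -0.2738  0.1066] [[0.18, -0.94, 0.29], [-0.48, 0.17, 0.86], [-0.86, -0.29, -0.42]] [0.003  0.0101 0.0137] 0.083 0.119
```

View pics/crops1.png

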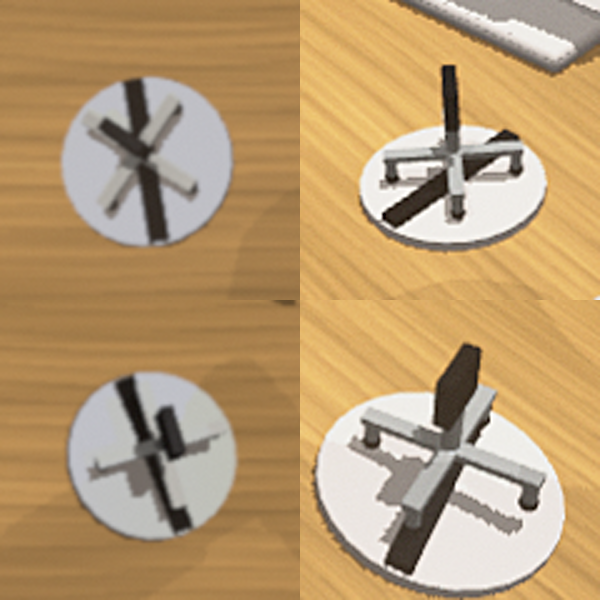

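The bottom row of the crops is the rocking one (top pixel 443,186): one bar lies along the rib and the cross bar slopes. The top row is level and diagonal, so I leave it alone. Next I refine the pose from the bars, the grip and the rib.

```bash
python3 - <<'E'
from h import *; import pickle
t=pickle.load(open("top.pkl","rb"));s=pickle.load(open("side.pkl","rb"))
c=np.array([.596,-.279]); G=[]
for n,q in(("top",t),("side",s)):
    W=cloud(q); hsv=cv2.cvtColor(q["pixels"],cv2.COLOR_RGB2HSV); u=np.argwhere(np.ones(W.shape[:2]))
    near=(np.hypot(*(onz(q,u[:,::-1],.01)[:,:2]-c).T)<.1).reshape(W.shape[:2])
    m=(near&(hsv[...,1]<70)).astype(np.uint8)
    h=cv2.convexHull(np.vstack([max(cv2.findContours(m,0,2)[0],key=cv2.contourArea)]))[:,0]
    P=onz(q,h,.008)[:,:2]; (x,y),r=cv2.minEnclosingCircle(P.astype(np.float32)); 
    A=np.c_[2*P,np.ones(len(P))]; X=np.linalg.lstsq(A,(P**2).sum(1),rcond=None)[0]
    print(n,"plate",X[:2].round(4),np.sqrt(X[2]+X[:2]@X[:2]).round(4),(round(x,4),round(y,4),round(r,4)))
    d=np.hypot(*(W[...,:2]-c).transpose(2,0,1)); z=W[...,2]; v=q["pixels"].max(2)
    f=(d<.07)&(z<.013)&(v>120); print("  flat z",np.median(z[f]).round(4))
    b=(d<.075)&(z>.03)&(z<.065)&(v>85)&(hsv[...,1]<60); P=W[b]
    A=np.c_[P[:,:2]-c,np.ones(len(P))]
    x=np.linalg.lstsq(A,P[:,2],rcond=None)[0]
    for _ in range(5):
        k=abs(A@x-P[:,2])<.004; x=np.linalg.lstsq(A[k],P[k,2],rcond=None)[0]
    print("  bars",len(P),k.sum(),"slope",x.round(3),"tilt",np.degrees(np.arctan(np.hypot(*x[:2]))).round(1),"uphill dir",np.degrees(np.arctan2(x[1],x[0])).round(1))
    # arm tips: points >38 mm out
    P=P[k]; D=P[:,:2]-c; a=np.degrees(np.arctan2(D[:,1],D[:,0]))
    o=np.hypot(*D.T)>.035
    for lo in np.arange(-180,180,30):
        j=o&(a>=lo)&(a<lo+30)
        if j.sum(): print("   az",lo,j.sum(),P[j].mean(0).round(4))
    g=(d<.06)&(z>.065)&(v<90); P=W[g]; G.append(P)
    tf=P[P[:,2]>.112]; print("  grip",len(P),"top face",len(tf),tf.mean(0).round(4) if len(tf) else "")
    if len(tf)>8: 
        cc,vv,w=axis(tf[:,:2]); print("   dir",np.degrees(np.arctan2(vv[1,-1],vv[0,-1])).round(1),w.round(4))
E
```

```text
top plate [ 0.5934 -0.282 ] 0.0784 (0.5935, -0.2818, 0.0792)
  flat z 0.0091
  bars 472 440 slope [ 0.044 -0.152  0.046] tilt 9.0 uphill dir -73.8
   az -180 65 [ 0.5508 -0.2912  0.0462]
   az -90 59 [ 0.6085 -0.3241  0.0538]
   az 0 59 [ 0.6404 -0.2664  0.0465]
   az 90 56 [ 0.5826 -0.2352  0.0392]
  grip 160 top face 104 [ 0.5912 -0.2688  0.1148]
   dir -163.5 [0.0032 0.0117]
side plate [ 0.5972 -0.2785] 0.082 (0.6015, -0.2781, 0.0903)
  flat z 0.0109
  bars 1074 908 slope [ 0.045 -0.144  0.048] tilt 8.6 uphill dir -72.5
   az -180 124 [ 0.549  -0.2909  0.0478]
   az -90 113 [ 0.6062 -0.324   0.0548]
   az 0 80 [ 0.64   -0.2664  0.0483]
   az 90 108 [ 0.5812 -0.2346  0.0406]
  grip 390 top face 179 [ 0.5897 -0.27    0.1159]
   dir -164.1 [0.0033 0.0123]
```

```bash
python3 - <<'E'
from scipy.spatial.transform import Rotation as R
import numpy as np
a=np.radians(15.6); xt=np.array([np.cos(a),np.sin(a),0])
z=lambda d:R.from_rotvec([0,0,np.radians(d)])
A=R.from_rotvec(xt*np.radians(-8.9))*z(15.6+90-113.5)
print("approach",np.degrees(A.as_rotvec()).round(2))
L=R.from_rotvec(xt*np.radians(8.9)); print("level",np.degrees(L.as_rotvec()).round(2))
for k in(-10,-20,-30,-40,-41): print(k,np.degrees((z(k)*L).as_rotvec()).round(2))
E
python3 -m pendant '[[[60,60,0,0,0,0],[120,120,0,0,0,0],[180,180,0,-4,-1,-4],[240,240,0,-8,-3,-8],[290,310,0,-8.67,-1.79,-7.89],[322,355,0,-8.67,-1.79,-7.89],[322,355.5,-40,-8.67,-1.79,-7.89],[322,355.5,-78,-8.67,-1.79,-7.89],[322,355.5,-78,-8.67,-1.79,-7.89],[322,355.5,-78,-8.67,-1.79,-7.89]]]' -1
```

```text
approach [-8.39 -2.98 -7.88]
level [8.57 2.39 0.  ]
-10 [ 8.76  1.64 -9.98]
-20 [  8.9    0.87 -19.96]
-30 [  9.     0.09 -29.94]
-40 [  9.06  -0.7  -39.92]
-41 [  9.06  -0.78 -40.92]
clock: 1.35
tool_pos: [0.5907, -0.2634, 0.1478]
orientation: [-178.7, 8.7, 105.7]
force: [0.0, -0.3, -0.4]
opening: 0.0873
```

```bash
python3 -m pendant '[[[1,-3,-20,0.28,-1.19,0],[2,-6.5,-42,0.28,-1.19,0],[3,-10.5,-68,0.28,-1.19,0],[3,-10.5,-68,0.28,-1.19,0],[3,-10.5,-68,0.28,-1.19,0]]]' -1; python3 - <<'E'
from plant import *; from h import *
s=snapshot("side"); t=snapshot("top")
o=[]
for q in(s,t):
    a,b=proj(q,[[.594,-.275,.08]])[0].astype(int); o.append(cv2.resize(q["pixels"][max(b-75,0):b+75,a-75:a+75,::-1],(400,400)))
cv2.imwrite("pics/pre.png",np.hstack(o)); print(get_obs()["force"],get_obs()["tool_pos"])
E
```

```text
clock: 1.98
tool_pos: [0.5945, -0.275, 0.0825]
orientation: [179.9, 8.9, 105.4]
force: [-0.0, -0.4, 0.5]
opening: 0.0879
[ 0.57723799 -1.14514966  0.23330979] [ 0.59477971 -0.27452321  0.08249163]
```

View pics/pre.png

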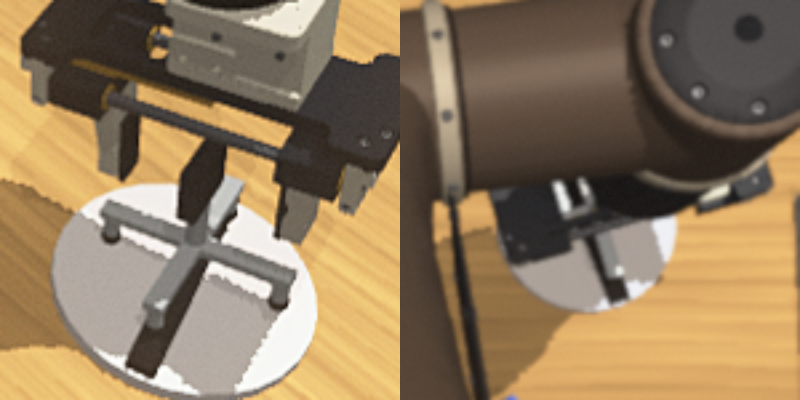

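In the side crop the jaws straddle the grip at about (200,180), and their tilt matches it. I close now.

```bash
python3 -m pendant '[[[0,0,0,0,0,0],[0,0,0,0,0,0],[0,0,0,0,0,0],[0,0,0,0,0,0],[0,0,0,0,0,0],[0,0,0,0,0,0],[0,0,0,0,0,0],[0,0,0,0,0,0]]]' 1
```

```text
clock: 3.08
tool_pos: [0.5939, -0.2741, 0.0805]
orientation: [180.0, 8.8, 105.5]
force: [-0.4, 0.3, 0.6]
opening: 0.0137
```

```bash
python3 -m pendant '[[[0,0,4,0,0,0],[0,0,8,0,0,0],[0,-4,8.5,4.3,1.2,0],[0,-8,9,8.57,2.39,0],[0,-8,9,8.76,1.64,-10],[0,-8,9,8.9,0.87,-20],[0,-8,9,9,0.09,-30],[0,-8,9,9.06,-0.74,-40.5],[0,-8,9,9.06,-0.74,-40.5],[0,-8,9,9.06,-0.74,-40.5]]]'; python3 - <<'E'
from plant import *; from h import *
s=snapshot("side"); t=snapshot("top"); print(get_obs())
o=[]
for q in(s,t):
    a,b=proj(q,[[.594,-.28,.05]])[0].astype(int); o.append(cv2.resize(q["pixels"][max(b-75,0):b+75,a-75:a+75,::-1],(400,400)))
cv2.imwrite("pics/lift.png",np.hstack(o))
W=cloud(s); z=W[...,2]; c=np.array([.5945,-.282]); d=np.hypot(*(W[...,:2]-c).transpose(2,0,1)); v=s["pixels"].max(2); hs=cv2.cvtColor(s["pixels"],cv2.COLOR_RGB2HSV)[...,1]
b=(d<.075)&(z>.045)&(z<.064)&(v>75)&(hs<70); P=W[b]; A=np.c_[P[:,:2]-c,np.ones(len(P))]; k=np.ones(len(P),bool)
for _ in range(8): x=np.linalg.lstsq(A[k],P[k,2],rcond=None)[0]; k=abs(A@x-P[:,2])<.003
print("bar plane",x.round(4),k.sum())
P=P[k]; D=P[:,:2]-c; a=np.degrees(np.arctan2(D[:,1],D[:,0])); f=np.hypot(*D.T)>.035
for lo in range(-180,180,30):
    j=f&(a>=lo)&(a<lo+30)
    if j.sum()>3: print(lo,j.sum(),P[j].mean(0).round(4))
E
```

```text
clock: 4.32
tool_pos: [0.5938, -0.2821, 0.0895]
orientation: [-180.0, -0.1, 65.1]
force: [-0.1, -0.0, -3.0]
opening: 0.0119
{'clock': 4.425, 'joint_pos': array([  -8.49677867,   25.19630566,  -11.22437706,   -0.11258583,
        -53.56101651, -106.38443829]), 'qvel': array([-0.01176267,  0.01397693, -0.03025161,  0.00535171,  0.0348543 ,
       -0.72598796]), 'tau': array([-4.56482245e-03, -6.21754503e+01,  2.62468940e+01,  6.43325552e+00,
       -8.26216419e-02,  4.68621415e-02]), 'tool_pos': array([ 0.59390521, -0.2820495 ,  0.08957301]), 'orientation': array([-1.79991952e+02, -9.20638510e-02,  6.50519188e+01]), 'force': array([-0.0138177 ,  0.22875684, -4.22577114]), 'moment': array([-0.11995747,  0.01946488, -0.00119932]), 'opening': 0.011849142672037427}
bar plane [0.0054 0.0031 0.0567] 794
-150 43 [ 0.5693 -0.3214  0.056 ]
-120 85 [ 0.5747 -0.3255  0.0567]
60 83 [ 0.6121 -0.2392  0.0571]
120 15 [ 0.556  -0.2585  0.0562]
150 113 [ 0.55   -0.2636  0.0566]
```

View pics/lift.png

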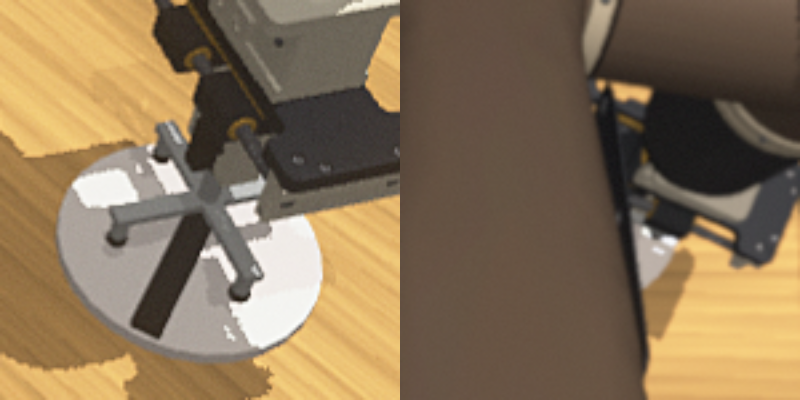

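The trivet is held level, its bar tops 56.5 mm up (feet about 16 mm above the flat). In the side crop the rib runs between the feet at (118,235) and (240,290). I lower it gently.

```bash
python3 -m pendant '[[[0,0,-5,0,0,0],[0,0,-10,0,0,0],[0,0,-13,0,0,0],[0,0,-15,0,0,0],[0,0,-15,0,0,0],[0,0,-15,0,0,0]]]'; python3 -m pendant '[[[0,0,-0.5,0,0,0],[0,0,-1,0,0,0],[0,0,-1,0,0,0],[0,0,-1,0,0,0]]]'
```

```text
clock: 5.18
tool_pos: [0.5941, -0.2821, 0.0747]
orientation: [180.0, -0.1, 64.9]
force: [0.3, -0.2, -4.1]
opening: 0.0114
clock: 5.68
tool_pos: [0.5939, -0.2821, 0.0736]
orientation: [-180.0, -0.1, 64.9]
force: [-0.3, -0.4, -3.0]
opening: 0.0117
```

```bash
python3 -m pendant '[[[0,0,-0.4,0,0,0],[0,0,-0.8,0,0,0],[0,0,-0.8,0,0,0],[0,0,-0.8,0,0,0]]]'
```

```text
clock: 6.18
tool_pos: [0.594, -0.2821, 0.0732]
orientation: [180.0, -0.1, 64.9]
force: [-0.4, 1.2, 2.0]
opening: 0.0121
```

There is contact: the vertical force went from -3 N to +2 N. I release and go straight up.

```bash
python3 -m pendant '[[[0,0,0,0,0,0],[0,0,0,0,0,0],[0,0,0,0,0,0],[0,0,0,0,0,0],[0,0,0,0,0,0],[0,0,0,0,0,0]]]' -1 && python3 -m pendant '[[[0,0,20,0,0,0],[0,0,50,0,0,0],[0,0,100,0,0,0],[0,0,140,0,0,0],[-60,-60,140,0,0,0],[-120,-120,140,0,0,0],[-160,-180,140,0,0,0],[-200,-240,140,0,0,0],[-230,-290,140,0,0,0],[-230,-290,140,0,0,0]]]'; python3 - <<'E'
from plant import *; from h import *
s=snapshot("side"); t=snapshot("top"); o=[]
for q in(s,t):
    a,b=proj(q,[[.594,-.28,.05]])[0].astype(int); o.append(cv2.resize(q["pixels"][max(b-75,0):b+75,a-75:a+75,::-1],(400,400)))
cv2.imwrite("pics/end.png",np.hstack(o))
for q in(s,t):
    W=cloud(q); z=W[...,2]; c=np.array([.5945,-.282]); d=np.hypot(*(W[...,:2]-c).transpose(2,0,1)); v=q["pixels"].max(2); hs=cv2.cvtColor(q["pixels"],cv2.COLOR_RGB2HSV)[...,1]
    b=(d<.075)&(z>.028)&(z<.052)&(v>75)&(hs<70); P=W[b]; A=np.c_[P[:,:2]-c,np.ones(len(P))]; k=np.ones(len(P),bool)
    for _ in range(8): x=np.linalg.lstsq(A[k],P[k,2],rcond=None)[0]; k=abs(A@x-P[:,2])<.003
    print("bar plane",x.round(4),k.sum())
    P=P[k]; D=P[:,:2]-c; a=np.degrees(np.arctan2(D[:,1],D[:,0])); f=np.hypot(*D.T)>.035
    for ce in (-25,65,155,-115):
        j=f&(abs((a-ce+180)%360-180)<30)
        if j.sum()>3: print(ce,j.sum(),P[j].mean(0).round(4))
E
```

```text
clock: 6.92
tool_pos: [0.5939, -0.2821, 0.0728]
orientation: [-180.0, -0.1, 64.9]
force: [0.4, -0.2, -0.3]
opening: 0.0662
clock: 8.18
tool_pos: [0.3626, -0.5737, 0.213]
orientation: [180.0, -0.1, 64.9]
force: [1.2, -0.3, 0.6]
opening: 0.0879
bar plane [ 0.0016 -0.0009  0.0404] 876
-25 95 [ 0.6353 -0.3023  0.0404]
65 82 [ 0.6125 -0.2391  0.0404]
155 118 [ 0.5512 -0.2627  0.0402]
-115 121 [ 0.573  -0.324   0.0405]
bar plane [-0.0032 -0.0005  0.0389] 398
-25 50 [ 0.6376 -0.3023  0.0388]
65 42 [ 0.6147 -0.2403  0.0385]
155 51 [ 0.5526 -0.2627  0.039 ]
-115 59 [ 0.5751 -0.3248  0.0389]
```

View pics/end.png

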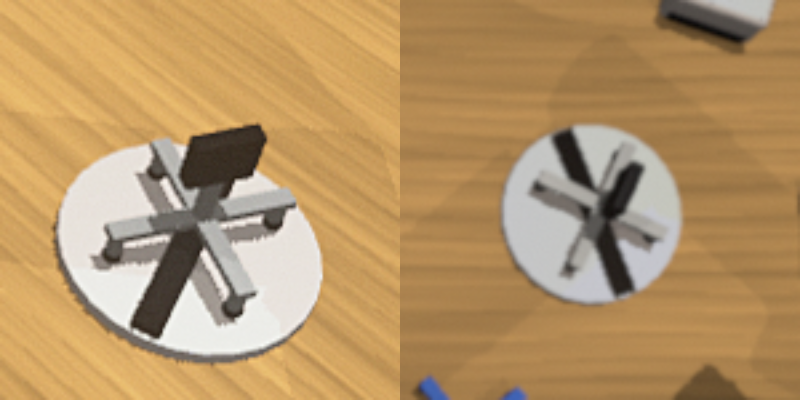

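All four feet are on the flat, with the rib running between them from (190,230) to (145,335) in the side crop. The bar tops are level at 39–40 mm, as expected. I hand in.

```bash
python3 -m pendant '[[[0,0,0,0,0,0],[0,0,0,0,0,0]]]'; python3 -c "
from plant import *
print(close_job())"
```

```text
clock: 8.52
tool_pos: [0.3645, -0.5714, 0.2128]
orientation: [-180.0, -0.1, 65.0]
force: [-0.6, 0.2, 0.2]
opening: 0.0872
the job is handed in; nothing more can be done
None
```

The rocking trivet, on the plate at about (0.594, -0.282), now stands level with all four feet on the flat, and the job is handed in. I gripped it at its 9° lean and raised it about 8 mm, so its lowest foot rose about 16 mm. I levelled it, turned it about 40° so the bars lie diagonal to the rib, set it down until light contact (about 2 N), let go and moved the arm away.

**Last checks:**
- **Level:** bar tops are at 40.4 mm in the side view and 38.9 mm in the top view, where 40 mm is expected. The tilt is under 0.2° in both.
- **Position:** the trivet is central to about 2 mm. The last picture shows the rib running between the feet.
- **Time and force:** the arm's clock stood at 8.5 s. The wrist force readings stayed below about 5 N.
- **Disagreement:** the two cameras differ by about 2 mm, which is within their stated calibration.
- **Not checked:** I did not touch the other trivet, and I took no separate final measurement of it. I also did not nudge the turned trivet to test its steadiness.

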